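Tip the fried rice cakes from the drain tray into the serving tub

TASK

Slide the red tub along the table until it stands up against the front of the drain stand, centred and square under the tray's lip. Then push the tray's blue handle over so that all four rice cakes slide into the tub, and let the tray come back level. Do not touch the food, and leave the other things on the table alone.

Things in the scene. Friction and masses are not known exactly. Their poses are not given: they have to be found in the camera images.
- stand: Steel drain stand, fixed to the table, 216 mm wide (its x) and 196 mm deep (its y). Origin on the table, below the hinge line of the tipping tray, mid-width. Its +y axis points the way the tray pours. The flat upright front plate (210 mm wide, 112 mm high) has its outer face exactly at the origin (y = 0 of this frame).
- tray (a joint): Hinge of the aluminium tipping tray (0.55 kg) on the stand: 0 = level, grows as it tips towards the stand's +y, stop at 1.05 rad. The axis is parallel to the stand's x, 125 mm above the stand's origin. Lightly damped; it falls back to level by itself when let go.
- lip (a point): Middle of the open pouring lip of the tray, on its floor's top face, 30 mm in front of the hinge axis and 133 mm above the table when level. The tray is 178 mm wide, its floor runs back 230 mm from the lip (away from the tub), with walls 30 mm high at both sides and the back. Turns with the tray.
- handle (a point): Centre of the tray's blue handle bar, 12 mm in diameter, 196 mm long, parallel to the stand's x, on a post at each end (178 mm clear between them). It turns with the tray: level, it lies 60 mm behind the hinge axis (stand's -y) and 140 mm above it, 265 mm above the table, 120 mm clear of the tray floor. Pushed towards the stand's +y with 5 to 8 N it tips the tray.
- tub: Loose red plastic tub, open on top, outside 250 mm (its x) by 200 mm (its y), 85 mm high, walls and floor 5 mm, a 12 mm flange outside each short wall at the rim; 0.4 to 0.85 kg. Origin: centre of its underside. It starts on the stand's +y side, a long side facing the front plate, 50 to 120 mm away. Home, that side lies against the plate, origins 100 mm apart.
- cake1: Loose golden fried rice cake, a firm block 40 x 60 x 28 mm (x, y, z), 40 to 85 g, starting flat on the tray. Origin at its centre.
- cake2: Loose golden fried rice cake, a firm block 40 x 60 x 28 mm (x, y, z), 40 to 85 g, starting flat on the tray. Origin at its centre.
- cake3: Loose golden fried rice cake, a firm block 40 x 60 x 28 mm (x, y, z), 40 to 85 g, starting flat on the tray. Origin at its centre.
- cake4: Loose golden fried rice cake, a firm block 40 x 60 x 28 mm (x, y, z), 40 to 85 g, starting flat on the tray. Origin at its centre.
- paper_bowls: Bystander: stack of white paper bowls with an orange band, 115 mm across, 115 mm high. Origin at the centre of its underside.
- chilli_jar: Bystander: amber glass jar with a red cap, 72 mm across, 100 mm high. Origin at the centre of its underside.
- soup_bowl: Bystander: white ceramic bowl, 116 mm across, 55 mm high. Origin at the centre of its underside.
Not all that is in view belongs to the job. Leave any grey look-alike of the cake4 alone. What is shaped like the cake3 but white is not meant.

How it is judged:
By the outcome, as a careful person would: the job done as asked, in the order asked, and still so for the second after the job is handed in, with the robot touching nothing.
It also fails if it takes over 51 s, if anything falls off the work surface, if the arm or the gripper's body presses on something with over 40 N, if the wrist force passes 120 N, or if a joint passes its speed limit or range.

ROBOT

A 7-joint arm with a two-finger parallel gripper is mounted at the origin on the work surface. World frame = base frame: x ahead of the robot, y to its left, z up, the work surface at z = 0. Lengths are in mm, angles in degrees, forces in N, time in s.
With the tool pointing down it reaches from about 425 to 875 mm from the base axis. Payload 4.7 kg.
Tool frame: the origin (TCP) lies at the very end of the fingers, on their centre line; the grasp point (between the pads) lies 19 mm behind it; z points along the fingers, y is the line along which they close (so a half turn about z gives the same grasp; the last joint's range is limited). The gripper opens to 85 mm and grips with 20 to 120 N. Pads are 22 mm wide; open, the fingers measure 114 mm over their backs; the gripper's body (76 mm by 85 mm) begins 54 mm behind the grasp point. The pads swing forward as they close: fully open they stand 13 mm farther back than shut.
Start: joints at [74.949, 18.392, -4.016, 83.108, 1.295, 78.541, -3.26], TCP at [177.61, -625.283, 231.349] pointing down, gripper open.
Joint ranges: [-163.93, 163.93], [-17.29, 119.83], [-79.2, 71.16], [3.27, 140.29], [-89.18, 269.18], [5.43, 117.66], [-154.24, 154.24]. Speed limits (degrees/s): [147.25, 147.25, 180, 180, 180, 180, 180].

INTERFACE

Orientations are given as [roll, pitch, yaw] about the fixed x, y, z axes, in that order (R = Rz(yaw) Ry(pitch) Rx(roll)).
In Python, from station import bot, viewer gives the robot as it stands.
- The arm moves only by the shell command python3 -m jog 'ROWS'. ROWS is JSON, a list of rows, each an object with "fingers": the closure, from 0 (fully open) to 1 (shut); "delta_pos": the shift along the tool's x, y, z in cm, a list of three; "turn": the turn, a rotation vector about the tool's x, y, z in degrees, a list of three. In form: [{"fingers": fingers, "delta_pos": [tx, ty, tz], "turn": [wx, wy, wz]}, ...]. A call has 1 to 20 rows; each row shifts and turns the commanded pose from where the row before left it, along the tool's axes as they then stand; what a row does not reach is not made up. A row lasts 1/12 s, in which the tool goes at most 41.7 mm and 7.16 degrees, less where a joint would pass 70% of its speed; a pose out of reach is approached as far as the arm can. A call is refused whole if a number of a shift passes 4.17 or a number of a turn 7.16, either way. A call with a gripper value outside its range is refused whole. The fingers move at their own pace and stop on an object; the grip force is fixed at half the most. Time passes only in rows, so rows that do not move let the fingers close. It gives the time, the measured TCP pose, the force, the opening and the grip force at its end, in the units of the state.
- bot.get_obs(): the state, without advancing time (a new reading comes with each control period).
- viewer.read_camera(name): name is "scene" or "top" or "wrist"; returns a dict with "img" (420x560x3 uint8, red, green, blue), "mtx" (3x3 intrinsics, pixels), "xyz" and "orientation" of the camera in the world. Camera axes: x right, y up, looking along -z (the intrinsics and any distortion apply to the point x, -y, -z); pixel columns grow to the right and rows downward; lengths in mm; the calibration is good to about 2 mm. A picture is of the moment at which its call begins. There is no depth.
- bot.hand_in(): hands the job in; it is judged then, once.
The state is a dict: "time": time; "joint_pos": joint angles; "qd": joint speeds; "effort": joint torques, N m; "eef_pos": TCP position; "tcp_rot": TCP orientation; "wrist_force": force on the tool from outside, world axes, zero at the start; "wrist_torque": the same for the moment, N m; "gripper_width": opening from 0.0 (shut) to 1.0 (fully open); "grasp_force": force on a finger pad.
Only numpy, scipy, OpenCV 4.12 (cv2) and the standard library are available. Lean on these libraries where they do the work, as an engineer would, in place of code of your own. Each camera call takes 0.05 s, during which the arm holds its last target. There are 200 camera calls.

## Working session

There is one attempt and no reset: what is moved stays moved. The work goes in short steps, Python scripts to look and compute and a shell command to move; the robot and the scene stay as the last step left them, time stands still between calls to the robot, and variables do not carry over. Pictures are saved under pics/ and viewed, at most 10 in all, crops included, and the job is handed in when it is done.

```bash
mkdir -p pics; ls; python3 - <<'E'
from station import bot, viewer
import cv2,numpy as np
o=bot.get_obs();print(o)
for n in("scene","top"):
    c=viewer.read_camera(n);cv2.imwrite(f"pics/{n}0.png",c["img"][:,:,::-1])
    print(n,c["mtx"],c["xyz"],c["orientation"],[k for k in c])
E
```

```text
pics
{'time': 0.0, 'joint_pos': array([74.94828234, 18.44041314, -4.01733606, 83.17359104,  1.29404924,
       78.54157072, -3.25996424]), 'qd': array([ 0.07643983,  0.10036925, -0.02445131,  0.01518185, -0.04384214,
       -0.10450639, -0.03515941]), 'effort': array([-7.13862914e-05, -4.93577242e+01, -3.82334925e-01, -3.14334440e+01,
        1.28287525e-02,  1.15268273e-02, -9.62106895e-06]), 'eef_pos': array([ 177.46289508, -624.75094446,  230.21989191]), 'tcp_rot': array([-1.79889623e+02,  4.21935555e-03,  1.58630009e+01]), 'wrist_force': array([-0.19500021, -0.45733113, -0.62584026]), 'wrist_torque': array([-0.01252312,  0.0465767 ,  0.03422467]), 'grasp_force': 0.0, 'gripper_width': 1.0040299517213622}
scene [[424.78400647   0.         281.68753464]
 [  0.         424.78400647 206.52135329]
 [  0.           0.           1.        ]] [1154.74064123   68.07584645  875.29165582] [ 4.03863233e+01 -2.10520417e-02  1.06771869e+02] ['img', 'mtx', 'xyz', 'orientation']
top [[492.04235022   0.         285.74256556]
 [  0.         492.04235022 207.23554308]
 [  0.           0.           1.        ]] [ 439.93378303  -97.65163553 1229.1288691 ] [  5.12170272  -0.66728743 -88.4302689 ] ['img', 'mtx', 'xyz', 'orientation']
```

View pics/scene0.png

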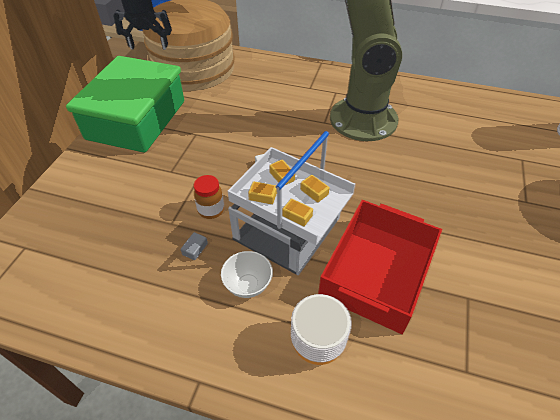

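View pics/top0.png

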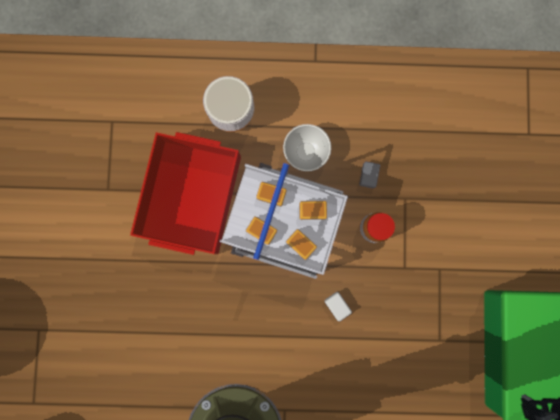

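The top view shows the tub at about (187,193), and the tray with cakes at (271,194), (313,210), (261,230) and (302,244). The blue handle runs (286,167)–(257,258).

Look-alikes:
- Grey block at (370,174) and white block at (338,306): not cakes, leave alone.
- Red jar cap at (380,227): not the tub. The green bin at (525,350) isn't either.
- The only red open tub is at (187,193), and the only blue bar is the handle.

```bash
cat >h.py <<'E'
from station import bot, viewer
import cv2,numpy as np
from scipy.spatial.transform import Rotation as R
def cam(n):
    c=viewer.read_camera(n);c["R"]=R.from_euler("xyz",c["orientation"],degrees=True).as_matrix();c["hsv"]=cv2.cvtColor(c["img"],cv2.COLOR_RGB2HSV);return c
def ray(c,p):
    p=np.atleast_2d(np.asarray(p,float));K=c["mtx"]
    d=np.c_[(p[:,0]-K[0,2])/K[0,0],-(p[:,1]-K[1,2])/K[1,1],-np.ones(len(p))]
    return d@c["R"].T
def plane(c,p,z):
    d=ray(c,p);return c["xyz"]+d*((z-c["xyz"][2])/d[:,2])[:,None]
def proj(c,P):
    q=(np.atleast_2d(P)-c["xyz"])@c["R"];K=c["mtx"]
    return np.c_[K[0,2]+K[0,0]*q[:,0]/-q[:,2],K[1,2]+K[1,1]*-q[:,1]/-q[:,2]]
def tri(c1,p1,c2,p2):
    a,b=ray(c1,p1)[0],ray(c2,p2)[0];s=np.linalg.lstsq(np.c_[a,-b],c2["xyz"]-c1["xyz"],rcond=None)[0]
    A=c1["xyz"]+a*s[0];B=c2["xyz"]+b*s[1];return (A+B)/2,np.linalg.norm(A-B)
def big(m):
    k=cv2.findContours(m,cv2.RETR_EXTERNAL,cv2.CHAIN_APPROX_NONE)[0];return max(k,key=cv2.contourArea)[:,0]
def red(c): h=c["hsv"];return big(cv2.inRange(h,(0,150,60),(6,255,255))|cv2.inRange(h,(174,150,60),(180,255,255)))
def blue(c): return cv2.inRange(c["hsv"],(100,130,60),(125,255,255))
def ends(c):
    m=blue(c);m=m[:,:]
    n,l,s,_=cv2.connectedComponentsWithStats(m);ks=[k for k in range(1,n) if s[k,4]>15 and 200<s[k,0]<350 and s[k,1]>100]
    p=np.argwhere(np.isin(l,ks))[:,::-1].astype(float);mu=p.mean(0);d=np.linalg.svd(p-mu,full_matrices=False)[2][0];t=(p-mu)@d
    e=np.array([mu+d*t.min(),mu+d*t.max()]);return e[np.argsort(e[:,1])]
E
cat > m.py <<'E'
from h import *
T=cam("top");S=cam("scene")
et,es=ends(T),ends(S);print("ends",et.round(1),es.round(1))
# top: upper end = far x ; scene camera faces robot: lower row = far x
P=[tri(T,et[0],S,es[1]),tri(T,et[1],S,es[0])];print(P, np.linalg.norm(P[0][0]-P[1][0]))
x=(P[0][0]-P[1][0])[:2];x/=np.linalg.norm(x)
# stand +y towards the tub (world +y); x such that x cross y = up
y=np.array([-x[1],x[0]]);print("x",x,"yaw",np.degrees(np.arctan2(x[1],x[0])))
m=(P[0][0]+P[1][0])/2;o=m[:2]+60*y;print("handle",m,"origin",o)
for n,c in(("top",T),("scene",S)):
    k=red(c);a=cv2.approxPolyDP(k.astype(np.int32),4,True)[:,0];w=plane(c,a,85)[:,:2]
    print(n,"tub poly");
    for q,v in zip(a,w): print(q,v.round(),"stand:",((v-o)@x).round(),((v-o)@y).round())
B=np.c_[np.array([o,o+105*x,o-105*x]),[112]*3];L=np.c_[np.array([o+30*y+89*x,o+30*y-89*x]),[133]*2]
print("plate",proj(T,B).round(),proj(S,B).round(),"lip",proj(T,L).round(),proj(S,L).round())
ims=[]
for c,(u,v) in((T,(120,120)),(S,(220,120))):
    i=c["img"][v:v+190,u:u+235,::-1];ims.append(cv2.resize(i,None,fx=1.7,fy=3.1*0.9/1.0*0+1.7,interpolation=cv2.INTER_CUBIC))
cv2.imwrite("pics/crop1.png",np.hstack(ims))
E
python3 m.py
```

```text
ends [[285.7 164.2]
 [255.5 257.8]] [[327.1 131.9]
 [277.1 188. ]]
[(array([ 612.67734388, -104.22086512,  262.90408131]), np.float64(0.42995411720780313)), (array([425.74809404, -48.78701688, 268.86739491]), np.float64(3.423572864941384))] 195.06669906289133
x [ 0.95873186 -0.28431183] yaw -16.51771759102288
handle [519.21271896 -76.503941   265.88573811] origin [536.2714286  -18.98002923]
top tub poly
[156 133] [710. 203.] stand: 103.0 262.0
[131 234] [470. 248.] stand: -139.0 237.0
[187 253] [430. 117.] stand: -140.0 100.0
[217 252] [434.  48.] stand: -117.0 35.0
[238 150] [675.   8.] stand: 125.0 65.0
[193 135] [708. 115.] stand: 126.0 178.0
scene tub poly
[361 200] [434.  56.] stand: -119.0 43.0
[321 274] [669.  10.] stand: 119.0 66.0
[318 293] [715.  15.] stand: 162.0 83.0
[334 296] [713.  48.] stand: 150.0 115.0
[349 310] [735.  84.] stand: 161.0 155.0
[402 333] [753. 192.] stand: 148.0 264.0
[441 229] [469. 251.] stand: -141.0 240.0
plate [[247. 208.]
 [261. 165.]
 [232. 252.]] [[323. 217.]
 [299. 248.]
 [344. 189.]] lip [[246. 166.]
 [220. 241.]] [[315. 244.]
 [353. 192.]]
```

View pics/crop1.png

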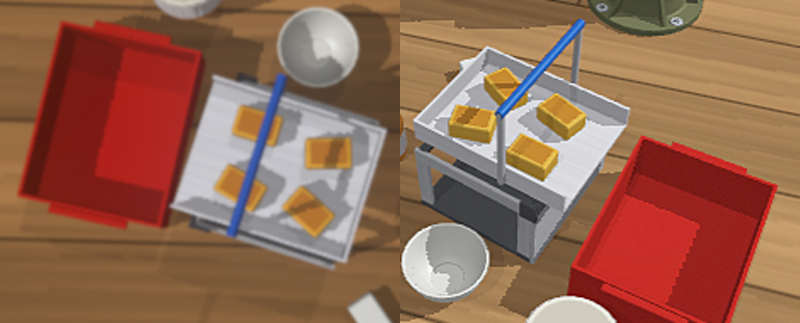

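The crop confirms four golden cakes on the tray, the blue bar above it, and the empty red tub on the pouring side, rotated about 5–6° relative to the stand. Handle height measures 266 and its length 195, both in agreement with the text. Next I'll check the rim height and how near the bowls are.

```bash
cat >m2.py <<'E'
from h import *
T=cam("top");S=cam("scene")
o=np.array([536.3,-19.]);a=np.radians(-16.5);x=np.array([np.cos(a),np.sin(a)]);y=np.array([-x[1],x[0]])
print("rim far-near-robot corner",tri(T,(131,234),S,(441,229)))
def st(v): return np.round([(v[:2]-o)@x,(v[:2]-o)@y])
# paper bowls
for n,p,z in(("paper",(228,101),115),("soup",(307,147),55)): v=plane(T,p,z)[0];print(n,v.round(),st(v))
# tub edges by line fit on rectified contour (z=85)
k=red(T);w=plane(T,k,85)[:,:2]
c=np.array([571,129.]);b=np.radians(-10.9);X=np.array([np.cos(b),np.sin(b)]);Y=np.array([-X[1],X[0]])
u=(w-c)@X;v=(w-c)@Y
for nm,s,t,lim in(("far",u,v,1),):
    q=(abs(u)<110)&(v>60);f=np.polyfit(u[q],v[q],1);print("far: v=",f[1],"slope deg",np.degrees(np.arctan(f[0])),"resid",(v[q]-np.polyval(f,u[q])).std())
for sg in(-1,1):
    q=(v>60)&(v<88)&(sg*u>100);print("end",sg,np.median(u[q]),u[q].min(),u[q].max())
k=red(S);w=plane(S,k,85)[:,:2];u=(w-c)@X;v=(w-c)@Y
q=(abs(u)<105)&(v<-60);f=np.polyfit(u[q],v[q],1);print("scene near edge v=",f[1],np.degrees(np.arctan(f[0])),(v[q]-np.polyval(f,u[q])).std())
E
python3 m2.py
```

```text
rim far-near-robot corner (array([470.34289728, 249.39756818,  85.53768336]), np.float64(2.5475270429618413))
paper [783.  33. 115.] [222. 120.]
soup [ 694. -156.   55.] [190. -87.]
far: v= 99.64170332908398 slope deg 0.11026399517293983 resid 0.6957550471185651
end -1 -122.90676427076338 -123.78026582608884 -121.78491468868494
end 1 123.71084566607968 122.66461414194266 125.03225046055522
scene near edge v= -96.78083860926179 -0.07839831320687994 0.5994234014846557
```

```bash
python3 -m jog '[{"fingers":0,"delta_pos":[3.44,-1.04,-1.11],"turn":[0,0,0]},{"fingers":0,"delta_pos":[3.44,-1.04,-1.11],"turn":[0,0,0]},{"fingers":0,"delta_pos":[3.44,-1.04,-1.11],"turn":[0,0,0]},{"fingers":0,"delta_pos":[3.44,-1.04,-1.11],"turn":[0,0,0]},{"fingers":0,"delta_pos":[3.44,-1.04,-1.11],"turn":[0,0,0]},{"fingers":0,"delta_pos":[3.44,-1.04,-1.11],"turn":[0,0,0]},{"fingers":0,"delta_pos":[3.44,-1.04,-1.11],"turn":[0,0,0]},{"fingers":0,"delta_pos":[3.44,-1.04,-1.11],"turn":[0,0,0]},{"fingers":0,"delta_pos":[3.44,-1.04,-1.11],"turn":[0,0,0]},{"fingers":0,"delta_pos":[2.78,-2.85,-0.1],"turn":[0,0,0]},{"fingers":0,"delta_pos":[2.78,-2.85,-0.1],"turn":[0,0,0]},{"fingers":0,"delta_pos":[2.78,-2.85,-0.1],"turn":[0,0,0]},{"fingers":0,"delta_pos":[2.78,-2.85,-0.1],"turn":[0,0,0]},{"fingers":0,"delta_pos":[2.78,-2.85,-0.1],"turn":[0,0,0]},{"fingers":0,"delta_pos":[2.78,-2.85,-0.1],"turn":[0,0,0]},{"fingers":0,"delta_pos":[2.78,-2.85,-0.1],"turn":[0,0,0]},{"fingers":0,"delta_pos":[2.78,-2.85,-0.1],"turn":[0,0,0]},{"fingers":0,"delta_pos":[2.78,-2.85,-0.1],"turn":[0,0,0]},{"fingers":0,"delta_pos":[2.78,-2.85,-0.1],"turn":[0,0,0]}]'
```

```text
time: 1.88
eef_pos: [639.9, -98.8, 341.4]
tcp_rot: [180.0, -0.0, 15.8]
wrist_force: [0.5, -0.3, -0.6]
gripper_width: 1.004
grasp_force: 0.0
```

```bash
python3 -m jog '[{"fingers":0,"delta_pos":[0.45,-3.63,0],"turn":[0,0,0]},{"fingers":0,"delta_pos":[0.45,-3.63,0],"turn":[0,0,0]},{"fingers":0,"delta_pos":[0.45,-3.63,0],"turn":[0,0,0]},{"fingers":0,"delta_pos":[0.45,-3.63,0],"turn":[0,0,0]},{"fingers":0,"delta_pos":[0.45,-3.63,0],"turn":[0,0,0]},{"fingers":0,"delta_pos":[0.45,-3.63,0],"turn":[0,0,0]},{"fingers":0,"delta_pos":[0.45,-3.63,0],"turn":[0,0,0]},{"fingers":0,"delta_pos":[0.45,-3.63,0],"turn":[0,0,0]},{"fingers":0,"delta_pos":[0.45,-3.63,0],"turn":[0,0,0]},{"fingers":0,"delta_pos":[0,0,3.6],"turn":[0,0,6.7]},{"fingers":0,"delta_pos":[0,0,3.6],"turn":[0,0,6.7]},{"fingers":0,"delta_pos":[0,0,3.6],"turn":[0,0,6.7]},{"fingers":0,"delta_pos":[0,0,3.6],"turn":[0,0,6.6]},{"fingers":0,"delta_pos":[0,0,3.6],"turn":[0,0,0]},{"fingers":0,"delta_pos":[0,0,0],"turn":[0,0,0]},{"fingers":0,"delta_pos":[0,0,0],"turn":[0,0,0]}]'
cat >w.py <<'E'
import sys
from h import *
c=cam("wrist");print(c["xyz"],bot.get_obs()["eef_pos"],bot.get_obs()["tcp_rot"]);cv2.imwrite(sys.argv[1],c["img"][:,:,::-1])
X=np.array([.982,-.188]);Y=-np.array([-.188,-.982])
g=np.array([571,129.])+100*Y
print("rim line px predicted",proj(c,[[*(g+90*X),85],[*g,85],[*(g-90*X),85]]).round())
E
python3 w.py pics/w1.png
```

```text
time: 3.22
eef_pos: [587.9, 224.2, 159.8]
tcp_rot: [179.9, 0.2, -10.8]
wrist_force: [0.5, 0.7, 0.7]
gripper_width: 1.003
grasp_force: 0.0
[659.1296967  210.62551139 301.35150602] [589.49841119 225.07101086 162.36837058] [-1.79973168e+02 -2.60189030e-02 -1.08120962e+01]
rim line px predicted [[270.  88.]
 [271. 226.]
 [271. 336.]]
```

View pics/w1.png

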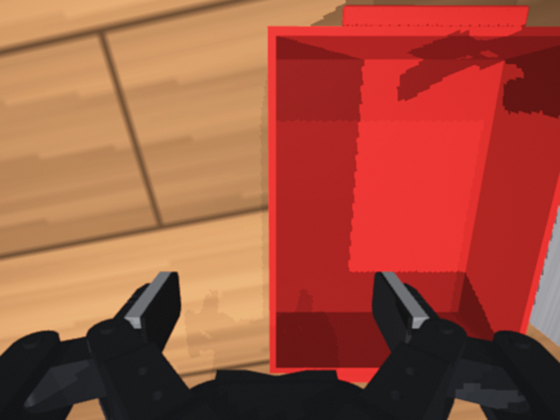

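The wrist view shows the tub's outer rim edge at column 269 (predicted 270), between the open fingers (columns ~175 and ~378). The grasp is aligned, so I descend and grip the wall.

```bash
python3 -m jog '[{"fingers":0,"delta_pos":[0,0,3.8],"turn":[0,0,0]},{"fingers":0,"delta_pos":[0,0,3.8],"turn":[0,0,0]},{"fingers":0,"delta_pos":[0,0,3.4],"turn":[0,0,0]},{"fingers":0.5,"delta_pos":[0,0,0],"turn":[0,0,0]},{"fingers":1,"delta_pos":[0,0,0],"turn":[0,0,0]},{"fingers":1,"delta_pos":[0,0,0],"turn":[0,0,0]},{"fingers":1,"delta_pos":[0,0,0],"turn":[0,0,0]},{"fingers":1,"delta_pos":[0,0,0],"turn":[0,0,0]},{"fingers":1,"delta_pos":[0,0,0],"turn":[0,0,0]},{"fingers":1,"delta_pos":[0,0,0],"turn":[0,0,0]},{"fingers":1,"delta_pos":[0,0,0],"turn":[0,0,0]},{"fingers":1,"delta_pos":[0,0,0],"turn":[0,0,0]}]'
```

```text
time: 4.27
eef_pos: [590.4, 225.9, 53.2]
tcp_rot: [-179.9, -0.2, -10.8]
wrist_force: [-0.2, 0.5, 5.5]
gripper_width: 0.047
grasp_force: 60.0
```

```bash
python3 -m jog '[{"fingers":1,"delta_pos":[0.1,0.3,0],"turn":[0,0,0]},{"fingers":1,"delta_pos":[0.2,0.6,0],"turn":[0,0,0]},{"fingers":1,"delta_pos":[0.24,0.8,0],"turn":[0,0,0]},{"fingers":1,"delta_pos":[0.24,0.8,0],"turn":[0,0,0]},{"fingers":1,"delta_pos":[0.24,0.8,0],"turn":[0,0,0]},{"fingers":1,"delta_pos":[0.24,0.7,0],"turn":[0,0,0]},{"fingers":1,"delta_pos":[0.15,0.4,0],"turn":[0,0,0.7]},{"fingers":1,"delta_pos":[0,0,0],"turn":[0,0,1]},{"fingers":1,"delta_pos":[0,0,0],"turn":[0,0,1]},{"fingers":1,"delta_pos":[0,0,0],"turn":[0,0,1]},{"fingers":1,"delta_pos":[0,0,0],"turn":[0,0,1]},{"fingers":1,"delta_pos":[0,0,0],"turn":[0,0,1]},{"fingers":1,"delta_pos":[0,0,0],"turn":[0,0,0]},{"fingers":1,"delta_pos":[0,0,0],"turn":[0,0,0]}]'
cat >m3.py <<'E'
from h import *
T=cam("top");print(bot.get_obs()["eef_pos"],bot.get_obs()["tcp_rot"])
o=np.array([536.3,-19.]);a=np.radians(-16.5);x=np.array([np.cos(a),np.sin(a)]);y=np.array([-x[1],x[0]])
w=plane(T,red(T),85)[:,:2];u=(w-o)@x;v=(w-o)@y
q=(u>-112)&(u<112)&(v>160)&(abs(u)>60);f=np.polyfit(u[q],v[q],1);r=v[q]-np.polyval(f,u[q])
print("far edge stand y at 0:",f[1],"rot deg",np.degrees(np.arctan(f[0])),r.std())
for s in(-1,1):
    for lo,hi in((165,195),(20,40)):
        q=(v>lo)&(v<hi)&(s*u>90);print("end",s,lo,np.median(u[q]) if q.any() else None)
S=cam("scene");w=plane(S,red(S),85)[:,:2];U=(w-o)@x;V=(w-o)@y
for s in(-1,1):
    q=(s*U>105)&(V<40);print("scene min y",s,V[q].min() if q.any() else None)
cv2.imwrite(f"pics/t{T['img'].sum()}.png",np.hstack([cv2.resize(c["img"][b:b+150,d:d+150,::-1],(400,400)) for c,b,d in((T,120,130),(S,180,280))]));print(T['img'].sum())
E
python3 m3.py
```

```text
time: 5.43
eef_pos: [597.4, 179.1, 53.3]
tcp_rot: [-179.9, -0.3, -16.5]
wrist_force: [4.0, 0.4, 5.5]
gripper_width: 0.05
grasp_force: 61.7
[597.41357596 179.11471513  53.24561719] [-179.88530375   -0.32903274  -16.45812581]
far edge stand y at 0: 187.8229936923119 rot deg 13.7899199166396 3.7024125815268007
end -1 165 None
end -1 20 -106.1866526699277
end 1 165 126.20165099129751
end 1 20 117.1196102001031
scene min y -1 17.767905366380997
scene min y 1 13.010065860405456
73833007
```

View pics/t73833007.png

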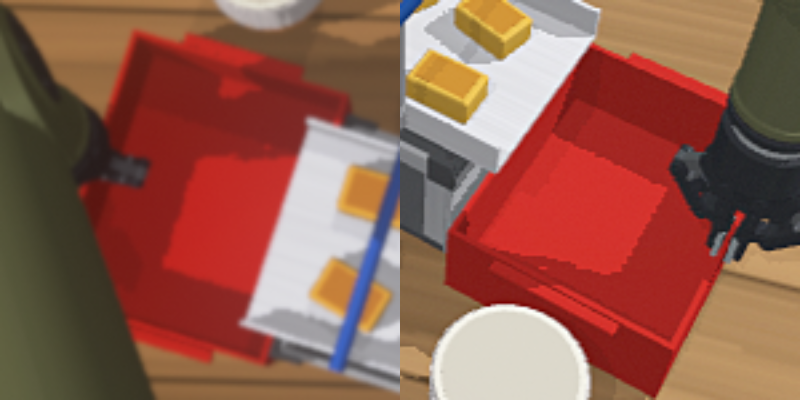

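```bash
python3 -m jog '[{"fingers":1,"delta_pos":[-0.1,0.25,0],"turn":[0,0,0]},{"fingers":1,"delta_pos":[-0.1,0.25,0],"turn":[0,0,0]},{"fingers":1,"delta_pos":[0,0.2,0],"turn":[0,0,0]},{"fingers":1,"delta_pos":[0,0,0],"turn":[0,0,0]},{"fingers":1,"delta_pos":[0,0,0],"turn":[0,0,0]}]'; python3 -m jog '[{"fingers":1,"delta_pos":[0,0.1,0],"turn":[0,0,0]},{"fingers":1,"delta_pos":[0,0.1,0],"turn":[0,0,0]},{"fingers":1,"delta_pos":[0,0,0],"turn":[0,0,0]}]'; python3 -m jog '[{"fingers":1,"delta_pos":[0,0.1,0],"turn":[0,0,0]},{"fingers":1,"delta_pos":[0,0,0],"turn":[0,0,0]}]'
```

```text
time: 5.95
eef_pos: [593.3, 174.8, 53.2]
tcp_rot: [-179.7, -0.3, -16.5]
wrist_force: [4.0, 4.5, 5.0]
gripper_width: 0.052
grasp_force: 59.8
time: 6.2
eef_pos: [592.6, 173.7, 53.3]
tcp_rot: [-179.7, -0.3, -16.4]
wrist_force: [5.0, 6.1, 3.1]
gripper_width: 0.053
grasp_force: 59.6
time: 6.37
eef_pos: [592.2, 173.1, 53.3]
tcp_rot: [-179.7, -0.3, -16.4]
wrist_force: [4.3, 5.6, 4.3]
gripper_width: 0.047
grasp_force: 59.6
```

```bash
for i in 1 ; do python3 -m jog '[{"fingers":1,"delta_pos":[0,0.1,0],"turn":[0,0,0]},{"fingers":1,"delta_pos":[0,0.1,0],"turn":[0,0,0]},{"fingers":1,"delta_pos":[0,0,0],"turn":[0,0,0]}]'; python3 -m jog '[{"fingers":1,"delta_pos":[0,0.1,0],"turn":[0,0,0]},{"fingers":1,"delta_pos":[0,0,0],"turn":[0,0,0]}]'; done
```

```text
time: 6.62
eef_pos: [591.4, 171.5, 53.3]
tcp_rot: [-179.7, -0.2, -16.4]
wrist_force: [3.6, 6.0, 4.0]
gripper_width: 0.047
grasp_force: 59.6
time: 6.78
eef_pos: [591.1, 170.8, 53.2]
tcp_rot: [-179.6, -0.2, -16.4]
wrist_force: [4.0, 7.1, 4.5]
gripper_width: 0.047
grasp_force: 59.6
```

```bash
python3 -m jog '[{"fingers":1,"delta_pos":[0,0.1,0],"turn":[0,0,0]},{"fingers":1,"delta_pos":[0,0,0],"turn":[0,0,0]}]'; python3 -m jog '[{"fingers":1,"delta_pos":[0,0.15,0],"turn":[0,0,0]},{"fingers":1,"delta_pos":[0,0,0],"turn":[0,0,0]}]';python3 -m jog '[{"fingers":1,"delta_pos":[0,0.15,0],"turn":[0,0,0]},{"fingers":1,"delta_pos":[0,0,0],"turn":[0,0,0]}]'
```

```text
time: 6.95
eef_pos: [590.7, 170.8, 53.3]
tcp_rot: [-179.6, -0.2, -16.4]
wrist_force: [3.6, 8.0, 3.5]
gripper_width: 0.05
grasp_force: 59.5
time: 7.12
eef_pos: [590.5, 170.8, 53.3]
tcp_rot: [-179.4, -0.3, -16.3]
wrist_force: [5.4, 11.7, 0.9]
gripper_width: 0.049
grasp_force: 59.3
time: 7.28
eef_pos: [590.5, 170.8, 53.4]
tcp_rot: [-179.3, -0.3, -16.3]
wrist_force: [7.5, 13.2, -0.4]
gripper_width: 0.051
grasp_force: 59.0
```

```bash
python3 -m jog '[{"fingers":1,"delta_pos":[0.1,0.15,0],"turn":[0,0,0]},{"fingers":1,"delta_pos":[0.1,0,0],"turn":[0,0,0]},{"fingers":1,"delta_pos":[0,0,0],"turn":[0,0,0]}]'; python3 m3.py; python3 -c "
from station import bot;print(bot.get_obs()['wrist_torque'])"
```

```text
time: 7.53
eef_pos: [590.5, 170.8, 53.3]
tcp_rot: [-179.3, -0.1, -16.2]
wrist_force: [3.2, 16.5, 0.7]
gripper_width: 0.048
grasp_force: 59.2
[590.51262657 170.81505998  53.27999962] [-1.79265811e+02 -1.33600147e-01 -1.62016558e+01]
far edge stand y at 0: 179.37193072459365 rot deg 12.18470939333747 3.0638570963794316
end -1 165 None
end -1 20 -123.93277644707779
end 1 165 121.01475968170786
end 1 20 113.7523675854947
scene min y -1 17.767905366380997
scene min y 1 1.9263340476540358
73523276
[ 2.54431172 -0.61366306  0.03758046]
```

```bash
python3 -m jog '[{"fingers":1,"delta_pos":[0,-0.3,0],"turn":[0,0,0]},{"fingers":1,"delta_pos":[0,-0.3,0],"turn":[0,0,0]},{"fingers":1,"delta_pos":[0.15,0,0],"turn":[0,0,-0.2]},{"fingers":1,"delta_pos":[0.15,0,0],"turn":[0,0,0]},{"fingers":1,"delta_pos":[0,0.2,0],"turn":[0,0,0]},{"fingers":1,"delta_pos":[0,0.2,0],"turn":[0,0,0]},{"fingers":1,"delta_pos":[0,0.2,0],"turn":[0,0,0]},{"fingers":1,"delta_pos":[0,0.1,0],"turn":[0,0,0]},{"fingers":1,"delta_pos":[0,0,0],"turn":[0,0,0]}]'; python3 m3.py
```

```text
time: 8.38
eef_pos: [590.6, 170.8, 53.2]
tcp_rot: [-179.3, 0.1, -16.0]
wrist_force: [-3.0, 18.3, 4.7]
gripper_width: 0.051
grasp_force: 60.0
[590.62299809 170.83878822  53.24305024] [-1.79262344e+02  1.22703194e-01 -1.59553644e+01]
far edge stand y at 0: 178.57865458571553 rot deg 12.757288162900405 3.270714476158323
end -1 165 None
end -1 20 -123.93277644707779
end 1 165 121.32355661255028
end 1 20 113.7523675854947
scene min y -1 17.767905366380997
scene min y 1 1.9263340476540358
73538639
```

```bash
python3 -m jog '[{"fingers":1,"delta_pos":[0,-0.4,0],"turn":[0,0,0]},{"fingers":1,"delta_pos":[0,-0.4,0],"turn":[0,0,0]},{"fingers":1,"delta_pos":[0,-0.4,0],"turn":[0,0,0]},{"fingers":1,"delta_pos":[0,0,0],"turn":[0,0,0]},{"fingers":1,"delta_pos":[0,0,0],"turn":[0,0,0]}]'; python3 m3.py | grep -E "180|end 1 165|^\["
```

```text
time: 8.9
eef_pos: [591.4, 171.1, 53.1]
tcp_rot: [179.7, 0.4, -16.3]
wrist_force: [-16.1, -2.8, 20.5]
gripper_width: 0.047
grasp_force: 63.1
[591.47280361 171.11001319  53.16272946] [179.73022265   0.37122886 -16.31364228]
end 1 165 121.7513520865237
```

```bash
python3 -m jog '[{"fingers":1,"delta_pos":[0,-0.2,-0.1],"turn":[0,0,0]},{"fingers":1,"delta_pos":[0,-0.2,-0.1],"turn":[0,0,0]},{"fingers":1,"delta_pos":[0,0,0],"turn":[0,0,0]},{"fingers":1,"delta_pos":[0,0,0],"turn":[0,0,0]}]'; python3 m3.py | grep -E "180|end 1 165|^\["
```

```text
time: 9.33
eef_pos: [594.1, 172.7, 53.2]
tcp_rot: [179.7, 0.2, -16.4]
wrist_force: [-7.4, -4.0, 8.0]
gripper_width: 0.046
grasp_force: 61.1
[594.14603712 172.68918467  53.21009531] [179.70771348   0.2378686  -16.43878683]
end 1 165 123.96134166520686
```

```bash
python3 -m jog '[{"fingers":1,"delta_pos":[0,0.2,0],"turn":[0,0,0]},{"fingers":1,"delta_pos":[0,0.2,0],"turn":[0,0,0]},{"fingers":1,"delta_pos":[0,0.2,0],"turn":[0,0,0]},{"fingers":1,"delta_pos":[0,0.15,0],"turn":[0,0,0]},{"fingers":1,"delta_pos":[0,0,0],"turn":[0,0,0]}]'; python3 m3.py | grep -E "180|end 1 165|^\["
```

```text
time: 9.85
eef_pos: [593.9, 170.5, 53.2]
tcp_rot: [-179.8, 0.1, -16.3]
wrist_force: [1.1, 5.4, -0.4]
gripper_width: 0.051
grasp_force: 60.0
[593.97057932 170.49487369  53.25422237] [-1.79785678e+02  4.72121140e-02 -1.62815321e+01]
end 1 165 124.69807565468368
```

```bash
python3 -m jog '[{"fingers":1,"delta_pos":[-0.05,0.15,0],"turn":[0,0,0]},{"fingers":1,"delta_pos":[0,0.15,0],"turn":[0,0,0]},{"fingers":1,"delta_pos":[0,0.1,0],"turn":[0,0,0]},{"fingers":1,"delta_pos":[0,0,0],"turn":[0,0,0]}]'; python3 m3.py | grep -E "180|end 1 165|^\["
```

```text
time: 10.28
eef_pos: [592.3, 170.2, 53.6]
tcp_rot: [-179.5, 0.0, -16.1]
wrist_force: [1.3, 11.4, -2.1]
gripper_width: 0.045
grasp_force: 59.7
[592.31283144 170.22724355  53.57954732] [-1.79552600e+02  4.48684986e-02 -1.61126313e+01]
end 1 165 123.22464307572213
```

```bash
python3 -m jog '[{"fingers":0.5,"delta_pos":[0,0,0],"turn":[0,0,0]},{"fingers":0,"delta_pos":[0,0,0],"turn":[0,0,0]},{"fingers":0,"delta_pos":[0,0,0],"turn":[0,0,0]},{"fingers":0,"delta_pos":[0,0,0],"turn":[0,0,0]},{"fingers":0,"delta_pos":[0,0,0],"turn":[0,0,0]},{"fingers":0,"delta_pos":[0,0,-1],"turn":[0,0,0]},{"fingers":0,"delta_pos":[0,0,-2],"turn":[0,0,0]},{"fingers":0,"delta_pos":[0,0,-3.7],"turn":[0,0,0]},{"fingers":0,"delta_pos":[0,0,-3.7],"turn":[0,0,0]},{"fingers":0,"delta_pos":[0,0,-3.7],"turn":[0,0,0]},{"fingers":0,"delta_pos":[0,0,-3.7],"turn":[0,0,0]},{"fingers":0,"delta_pos":[0,0,-3.7],"turn":[0,0,0]},{"fingers":1,"delta_pos":[0,0,-3.7],"turn":[0,0,0]},{"fingers":1,"delta_pos":[0,0,-3.5],"turn":[0,0,0]},{"fingers":1,"delta_pos":[0,0,0],"turn":[0,0,0]}]'
```

```text
time: 11.63
eef_pos: [595.0, 165.0, 349.7]
tcp_rot: [-179.6, -0.7, -16.4]
wrist_force: [0.1, 0.1, 1.0]
gripper_width: 0.602
grasp_force: 0.0
```

```bash
python3 -m jog '[{"fingers":1,"delta_pos":[-0.06,3.79,0],"turn":[0,0,0]},{"fingers":1,"delta_pos":[-0.06,3.79,0],"turn":[0,0,0]},{"fingers":1,"delta_pos":[-0.06,3.79,0],"turn":[0,0,0]},{"fingers":1,"delta_pos":[-0.06,3.79,0],"turn":[0,0,0]},{"fingers":1,"delta_pos":[-0.06,3.79,0],"turn":[0,0,0]},{"fingers":1,"delta_pos":[-0.06,3.79,0],"turn":[0,0,0]},{"fingers":1,"delta_pos":[-0.06,3.79,0],"turn":[0,0,0]},{"fingers":1,"delta_pos":[-0.06,3.79,0],"turn":[0,0,0]},{"fingers":1,"delta_pos":[0,0,0],"turn":[0,0,0]}]'; python3 m3.py
```

```text
time: 12.38
eef_pos: [499.7, -135.5, 340.7]
tcp_rot: [179.7, -0.0, -17.1]
wrist_force: [0.1, -0.9, -0.0]
gripper_width: 0.002
grasp_force: 0.0
[ 501.13948125 -131.00671144  340.76395435] [ 1.79893757e+02 -4.40360370e-02 -1.68783483e+01]
far edge stand y at 0: 197.4686421355296 rot deg 0.49445430426624204 0.6584393308953412
end -1 165 -123.3054570891958
end -1 20 -108.72354707647321
end 1 165 123.22464307572213
end 1 20 104.70746110692586
scene min y -1 16.777828051401194
scene min y 1 1.467131097253608
70405018
```

View pics/t70405018.png

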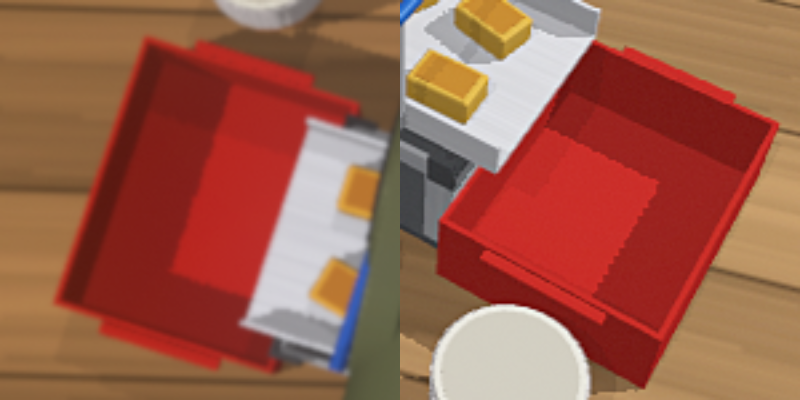

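The tub sits flush, its ends at ±123 and its far edge at 197.5 (stand frame), square to within about 0.5°. Next I lower behind the bar and push.

```bash
python3 -m jog '[{"fingers":1,"delta_pos":[0.2,0,3.2],"turn":[0,0,0]},{"fingers":1,"delta_pos":[0,0,3.2],"turn":[0,0,0]},{"fingers":1,"delta_pos":[0,0,3.1],"turn":[0,0,0]},{"fingers":1,"delta_pos":[0,-0.8,0],"turn":[0,0,0]},{"fingers":1,"delta_pos":[0,-0.8,0],"turn":[0,0,0]},{"fingers":1,"delta_pos":[0,-0.6,0],"turn":[0,0,0]},{"fingers":1,"delta_pos":[0,-0.5,0],"turn":[0,0,0]},{"fingers":1,"delta_pos":[0,-0.5,0],"turn":[0,0,0]},{"fingers":1,"delta_pos":[0,-0.5,0],"turn":[0,0,0]},{"fingers":1,"delta_pos":[0,-0.5,0],"turn":[0,0,0]},{"fingers":1,"delta_pos":[0,0,0],"turn":[0,0,0]}]'
```

```text
time: 13.4
eef_pos: [517.7, -88.7, 248.4]
tcp_rot: [179.8, -0.3, -16.5]
wrist_force: [-1.8, -6.2, 5.7]
gripper_width: -0.001
grasp_force: 3.5
```

```bash
python3 -m jog '[{"fingers":1,"delta_pos":[0,-0.6,-0.1],"turn":[0,0,0]},{"fingers":1,"delta_pos":[0,-0.6,-0.1],"turn":[0,0,0]},{"fingers":1,"delta_pos":[0,-0.6,-0.1],"turn":[0,0,0]},{"fingers":1,"delta_pos":[0,-0.6,-0.1],"turn":[0,0,0]},{"fingers":1,"delta_pos":[0,-0.6,-0.1],"turn":[0,0,0]},{"fingers":1,"delta_pos":[0,-0.6,-0.1],"turn":[0,0,0]},{"fingers":1,"delta_pos":[0,-0.6,0],"turn":[0,0,0]},{"fingers":1,"delta_pos":[0,-0.6,0],"turn":[0,0,0]},{"fingers":1,"delta_pos":[0,-0.6,0],"turn":[0,0,0]},{"fingers":1,"delta_pos":[0,-0.6,0],"turn":[0,0,0]},{"fingers":1,"delta_pos":[0,-0.6,0.1],"turn":[0,0,0]},{"fingers":1,"delta_pos":[0,0,0],"turn":[0,0,0]}]'; python3 -c "
from h import *
S=cam('scene');cv2.imwrite('pics/s2.png',S['img'][100:340,180:460,::-1].repeat(2,0).repeat(2,1))"
```

```text
time: 14.4
eef_pos: [535.9, -21.2, 250.7]
tcp_rot: [-180.0, -0.1, -16.2]
wrist_force: [-0.3, -3.5, 2.3]
gripper_width: -0.001
grasp_force: 1.5
```

View pics/s2.png

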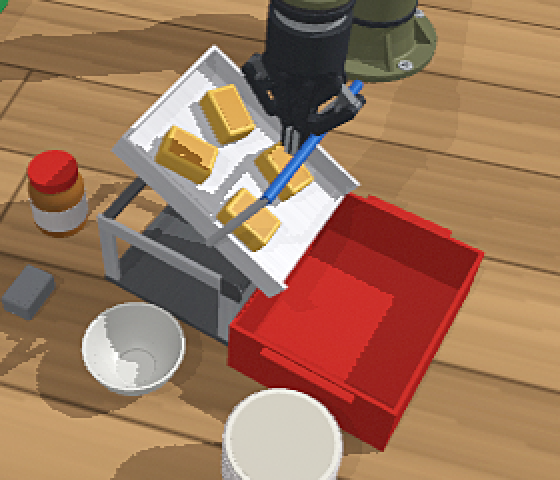

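Tipped about 30°: all four cakes are still on the tray, the fingers are behind the bar at about (300,140) in the crop and clear of the food, and the tub is in place. I keep tipping.

```bash
python3 -m jog '[{"fingers":1,"delta_pos":[0,-0.5,0.05],"turn":[0,0,0]},{"fingers":1,"delta_pos":[0,-0.5,0.1],"turn":[0,0,0]},{"fingers":1,"delta_pos":[0,-0.5,0.1],"turn":[0,0,0]},{"fingers":1,"delta_pos":[0,-0.5,0.1],"turn":[0,0,0]},{"fingers":1,"delta_pos":[0,-0.5,0.15],"turn":[0,0,0]},{"fingers":1,"delta_pos":[0,-0.5,0.15],"turn":[0,0,0]},{"fingers":1,"delta_pos":[0,-0.5,0.2],"turn":[0,0,0]},{"fingers":1,"delta_pos":[0,-0.5,0.2],"turn":[0,0,0]},{"fingers":1,"delta_pos":[0,-0.5,0.2],"turn":[0,0,0]},{"fingers":1,"delta_pos":[0,-0.5,0.2],"turn":[0,0,0]},{"fingers":1,"delta_pos":[0,-0.5,0.2],"turn":[0,0,0]},{"fingers":1,"delta_pos":[0,-0.5,0.2],"turn":[0,0,0]},{"fingers":1,"delta_pos":[0,-0.4,0.2],"turn":[0,0,0]},{"fingers":1,"delta_pos":[0,0,0],"turn":[0,0,0]},{"fingers":1,"delta_pos":[0,0,0],"turn":[0,0,0]},{"fingers":1,"delta_pos":[0,0,0],"turn":[0,0,0]},{"fingers":1,"delta_pos":[0,0,0],"turn":[0,0,0]}]'; python3 -c "
from h import *
S=cam('scene');cv2.imwrite('pics/s3.png',S['img'][100:340,180:460,::-1].repeat(2,0).repeat(2,1))"
```

```text
time: 15.87
eef_pos: [553.0, 38.8, 229.8]
tcp_rot: [-180.0, 0.0, -16.3]
wrist_force: [-1.2, -1.0, -2.2]
gripper_width: 0.001
grasp_force: 0.8
```

View pics/s3.png

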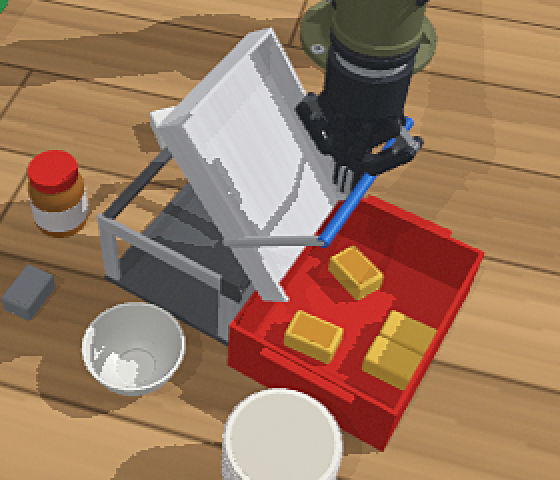

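All four cakes lie in the tub, at about (355,272), (313,335), (408,330) and (393,362) in the crop, and the tray is empty. I ease back so the tray follows down.

```bash
python3 -m jog '[{"fingers":1,"delta_pos":[0,0.4,-0.2],"turn":[0,0,0]},{"fingers":1,"delta_pos":[0,0.7,-0.3],"turn":[0,0,0]},{"fingers":1,"delta_pos":[0,0.7,-0.3],"turn":[0,0,0]},{"fingers":1,"delta_pos":[0,0.7,-0.3],"turn":[0,0,0]},{"fingers":1,"delta_pos":[0,0.7,-0.3],"turn":[0,0,0]},{"fingers":1,"delta_pos":[0,0.7,-0.3],"turn":[0,0,0]},{"fingers":1,"delta_pos":[0,0.7,-0.2],"turn":[0,0,0]},{"fingers":1,"delta_pos":[0,0.7,-0.1],"turn":[0,0,0]},{"fingers":1,"delta_pos":[0,0.7,0],"turn":[0,0,0]},{"fingers":1,"delta_pos":[0,0.7,0],"turn":[0,0,0]},{"fingers":1,"delta_pos":[0,0.7,0],"turn":[0,0,0]},{"fingers":1,"delta_pos":[0,0.7,0],"turn":[0,0,0]},{"fingers":1,"delta_pos":[0,0.7,0],"turn":[0,0,0]},{"fingers":1,"delta_pos":[0,0.7,0.1],"turn":[0,0,0]},{"fingers":1,"delta_pos":[0,0.7,0.1],"turn":[0,0,0]},{"fingers":1,"delta_pos":[0,0.7,0.1],"turn":[0,0,0]},{"fingers":1,"delta_pos":[0,0.7,0.1],"turn":[0,0,0]},{"fingers":1,"delta_pos":[0,0.7,0.1],"turn":[0,0,0]},{"fingers":1,"delta_pos":[0,0.6,0.1],"turn":[0,0,0]},{"fingers":1,"delta_pos":[0,0.6,0],"turn":[0,0,0]}]'
python3 -m jog '[{"fingers":1,"delta_pos":[0,0.6,0],"turn":[0,0,0]},{"fingers":1,"delta_pos":[0,0.6,0],"turn":[0,0,0]},{"fingers":1,"delta_pos":[0,0.7,0],"turn":[0,0,0]},{"fingers":1,"delta_pos":[0,0.7,0],"turn":[0,0,0]},{"fingers":1,"delta_pos":[0,0.7,0],"turn":[0,0,0]},{"fingers":1,"delta_pos":[0,0,0],"turn":[0,0,0]},{"fingers":1,"delta_pos":[0,0,-2],"turn":[0,0,0]},{"fingers":1,"delta_pos":[0,0,-3.5],"turn":[0,0,0]},{"fingers":1,"delta_pos":[0,0,-3.5],"turn":[0,0,0]},{"fingers":1,"delta_pos":[0,0,-2],"turn":[0,0,0]},{"fingers":1,"delta_pos":[0,0,0],"turn":[0,0,0]}]'; python3 m3.py; python3 -c "
from h import *
S=cam('scene');cv2.imwrite('pics/s4.png',S['img'][100:340,180:460,::-1].repeat(2,0).repeat(2,1))"
```

```text
time: 17.58
eef_pos: [514.6, -91.4, 243.2]
tcp_rot: [180.0, 0.1, -16.3]
wrist_force: [-0.6, -2.1, -1.5]
gripper_width: -0.002
grasp_force: 1.0
time: 18.5
eef_pos: [508.0, -122.4, 359.3]
tcp_rot: [-180.0, -0.5, -16.3]
wrist_force: [0.5, -1.0, 0.6]
gripper_width: -0.001
grasp_force: 0.0
[ 507.21166115 -122.22310043  356.5367392 ] [-179.97919486   -0.31098612  -16.30668523]
far edge stand y at 0: 197.36034001562808 rot deg 0.49569689968586406 0.6418110864272542
end -1 165 -123.3054570891958
end -1 20 -108.72354707647321
end 1 165 123.22464307572213
end 1 20 104.70746110692586
scene min y -1 16.777828051401194
scene min y 1 1.467131097253608
70278000
```

View pics/s4.png

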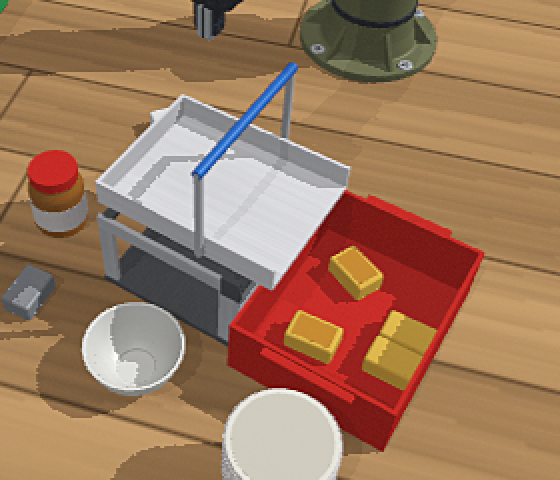

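The tray is level and empty, all four cakes are in the tub, and the tub hasn't shifted. The robot is clear of everything.

```bash
python3 -c "
from station import bot;print(bot.hand_in())"
```

```text
the job is handed in; nothing more can be done
None
```

The job is handed in at about 18.7 s: the tub stands against the front plate, centred and square to about half a degree, with all four rice cakes in it, and the tray is back level; the food and the bystanders were not touched.

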